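# Tip the middle slide box out of a packed rack and stand it in the desk holder

## Robot

A 6-joint arm with a two-finger parallel gripper is mounted at the origin on the work surface. World frame = base frame: x ahead of the robot, y to its left, z up, the work surface at z = 0. Lengths are in m, angles in rad, forces in N, time in s.
With the tool pointing down it reaches from about 0.425 to 0.95 m from the base axis. Payload 3.5 kg.
Tool frame: the origin (TCP) lies midway between the tips of the shut fingers; the grasp point (between the pads) lies ctrl.grasp_offset behind it (ctrl.grasp_offset is the distance from the TCP to the grasp point, in m); x points along the fingers, y is the direction in which the jaws open and shut, and the axes are right-handed (so a half turn about x gives the same grasp; the last joint's range is limited). The gripper opens to 85 mm and grips with 20 to 120 N. Pads are 22 mm wide; open, the fingers measure 114 mm over their backs; the gripper's body (76 mm by 85 mm) begins 54 mm behind the grasp point. The pads swing forward as they close: fully open they stand 13 mm farther back than shut.
Start: joints at [-0.15, 0.286, 1.577, -0, 1.279, -0.15], TCP at [0.675, 0, 0.231] pointing down, gripper open.
Joint ranges: [-2.77, 2.77], [-0.9, 2.22], [0.21, 2.48], [-1.53, 4.67], [0.24, 2.81], [-2.84, 2.84]. Speed limits (rad/s): [2.79, 2.79, 3.14, 3.14, 3.14, 3.14].

## Interface

Orientations are given as a unit quaternion [x, y, z, w].
In Python, from plant import readout, read_camera, sign_off, ctrl gives the robot as it stands.
- The arm moves only by the tool drive_tool, never from a script. Its argument "steps" is a list of rows, each a list of 5 numbers: the shift along the tool's x, y, z in cm, then the turn about the tool's x in degrees, then the opening, from 0 (shut) to 1 (fully open). A call has 1 to 10 rows; each row shifts and turns the commanded pose from where the row before left it, along the tool's axes as they then stand; what a row does not reach is not made up. A row lasts 1/10 s, in which the tool goes at most 50 mm and 8.59 degrees, less where a joint would pass 70% of its speed; a pose out of reach is approached as far as the arm can. A call is refused whole if a number of a shift passes 5 or a number of a turn 8.59, either way. A call with a gripper value outside its range is refused whole. The fingers move at their own pace and stop on an object; "force" is the grip in N (left out, the last holds). Time passes only in rows, so rows that do not move let the fingers close. It gives the time, the measured TCP pose, the force and the opening at its end, in the units of the state.
- readout.get_state(): the state, without advancing time (a new reading comes with each control period).
- read_camera(name): name is "scene" or "side" or "wrist"; returns a dict with "frame" (420x560x3 uint8, red, green, blue), "vertical_fov" (degrees; the focal length in pixels is half the picture's height over the tangent of half this angle, whatever the lens; pixels are square), "cx", "cy" (the principal point, pixels), "eye" and "orientation" of the camera in the world. Camera axes: x right, y up, looking along -z (the intrinsics and any distortion apply to the point x, -y, -z); pixel columns grow to the right and rows downward; lengths in m; the calibration is good to about 2 mm. A picture is of the moment at which its call begins. There is no depth.
- sign_off(): hands the job in, once; it reports no verdict.
The state is a dict: "time": time; "qpos": joint angles; "dq": joint speeds; "joint_efforts": joint torques, N m; "eef_pos": TCP position; "tcp_rot": TCP orientation; "contact_force": force on the tool from outside, world axes, zero at the start; "wrist_torque": the same for the moment, N m; "opening": opening from 0.0 (shut) to 1.0 (fully open).
Only numpy, scipy, OpenCV 4.12 (cv2) and the standard library are available. Lean on these libraries where they do the work, as an engineer would, in place of code of your own. Each camera call takes 0.05 s, during which the arm holds its last target. There are 200 camera calls.

## Task

Five slide boxes stand packed in the rack. Hook the middle one from behind its top, tip it forward until it leans on the rack's front rail, then pull it out and stand it upright, right down in the empty desk holder. The boxes hold glass: set it down gently, leave the other four standing in the rack, and do not disturb the things on the bench.

Things in the scene. Friction and masses are not known exactly. Their poses are not given: they have to be found in the camera images.
- box_mid: The middle one of five equal grey plastic slide boxes on end in the rack, 1.5 mm apart (no finger fits between). Each is a plain closed block 92 mm deep (x), 42 mm thick (y), 200 mm high (z), about 0.4 kg, with a paper label on its front (-x) face. Origin: centre of its underside, z up. Its foot stands on rubber, so a pull at the top tips it about its lower front edge.
- box_mid_top (a point): Centre of the top end of box_mid, 200 mm above its origin. Tipped forward (top to rack -x) the box balances at about 25 degrees; a little beyond that it falls onto the front rail and stays leaning at 30 degrees, its top some 100 mm in front of the row with both broad sides free to grip.
- rack: Fixed white sheet-steel rack, open at the top. Origin: underside, below the middle of the row; -x is its front (robot side), y along the row. Boxes stand at x = 0, pitch 43.5 mm, on a floor at z = 6 mm. End panels at y = +-111 mm, 132 mm high. Behind the boxes two 6 mm wire rails run at x = +52 mm, z = 40 and 100 mm; above them the backs of the boxes are open.
- rack_rail (a point): Middle of the rack's front rail, a 6 mm wire along y, 44 mm in front of the boxes' front faces and 70 mm above the rack's floor (rack x = -90, z = 76 mm).
- holder: Fixed white sheet-steel desk holder for one slide box on end, empty. Base 114 (x) by 110 mm (y), origin: centre of its underside. Pocket 106 (x) by 52 mm (y) inside for the box's 92 by 42 mm foot, between side cheeks (+-y) 70 mm high with lips flared outwards to 82 mm, and end lips (+-x) 18 mm high. The box's depth lies along x, either way round.
- holder_floor (a point): Centre of the holder's inner floor, 6 mm above the bench: box_mid's origin comes here, within the play of the pocket.
- box_a: One of the four other slide boxes of the row, same shape and size as box_mid, standing farthest to +y (rack y = +87 mm) in the rack. Origin and axes as box_mid. It stays in the rack.
- box_b: One of the four other slide boxes of the row, same shape and size as box_mid, standing next to box_mid on its +y side (rack y = +43.5 mm) in the rack. Origin and axes as box_mid. It stays in the rack.
- box_c: One of the four other slide boxes of the row, same shape and size as box_mid, standing next to box_mid on its -y side (rack y = -43.5 mm) in the rack. Origin and axes as box_mid. It stays in the rack.
- box_d: One of the four other slide boxes of the row, same shape and size as box_mid, standing farthest to -y (rack y = -87 mm) in the rack. Origin and axes as box_mid. It stays in the rack.
- tube_rack: Bystander: loose green plastic tube rack with white capped tubes, 98 by 205 mm, 53 mm high, at the left. Origin: centre of its underside.
- dish: Bystander: loose clear closed petri dish, 90 mm across, 15 mm high, in front of and between rack and holder. Origin: centre of its underside.
- bottle: Bystander: loose amber glass bottle, 60 mm across, 150 mm high, at the right. Origin: centre of its underside.

How it is judged:
On the way, in this order (a step that is already met when the one before it is completed fails the run):
1. the middle box is tipped forward onto the front rail, its foot still in its place on the rack floor (x of box_mid_top in the frame of rack below -0.085 m and angle between box_mid's own z axis and vertical above 0.42 rad and z of box_mid in the frame of rack below 0.05 m and x of box_mid in the frame of rack above -0.035 m), for 0.2 s.
2. the middle box is pulled free of the row and clear of the rack (horizontal distance between box_mid and rack above 0.11 m and contact force between box_mid and rack below 0.1 N), for 0.1 s.
At the end, for the whole second after the job is handed in: box_mid released and at rest, upright within 0.06 rad, on the holder floor (origin within 5 mm in height, 14 mm sideways of holder_floor, turned within 0.2 rad of the holder); the other boxes upright within 0.1 rad and they, tube rack, dish and bottle within 30 mm of their starts (horizontal distance between box_mid and holder_floor below 0.014 m and z of box_mid in the frame of holder_floor below 0.005 m and angle between box_mid's own z axis and vertical below 0.06 rad and angle between the x axis of box_mid and the x axis of holder, either way round below 0.2 rad and linear speed of each of box_mid, box_a, box_b, box_c, box_d below 0.02 m/s and angle between each of box_a, box_b, box_c, box_d's own z axis and vertical below 0.1 rad and distance of each of box_a, box_b, box_c, box_d, tube_rack, dish, bottle from where it was at the start of the episode below 0.03 m); the robot touches nothing.
It fails at once if another slide box is tipped over or pulled out (tilted over 0.35 rad or moved over 60 mm) (angle between any of box_a, box_b, box_c, box_d's own z axis and vertical above 0.35 rad or distance of any of box_a, box_b, box_c, box_d from where it was at the start of the episode above 0.06 m).
It fails at once if the tube rack, dish or bottle is pushed more than 30 mm or the bottle is tipped over (distance of any of tube_rack, dish, bottle from where it was at the start of the episode above 0.03 m or angle between bottle's own z axis and vertical above 0.5 rad).
It fails at once if the box is let fall into the holder (faster than 0.45 m/s within 15 mm of the holder's floor: a drop of more than about 10 mm) (horizontal distance between box_mid and holder_floor below 0.03 m and z of box_mid in the frame of holder_floor below 0.015 m and linear speed of box_mid above 0.45 m/s).
It fails at once if the box is rammed into the holder (over 80 N between them) (contact force between box_mid and holder above 80 N).
It also fails if it takes over 64 s, if anything falls off the work surface, if the arm or the gripper's body presses on something with over 40 N, if the wrist force passes 120 N, or if a joint passes its speed limit or range.

## Working session

There is one attempt and no reset: what is moved stays moved. The work goes in short steps, Python scripts to look and compute and a tool call to move; the robot and the scene stay as the last step left them, time stands still between calls to the robot, and variables do not carry over. Pictures are saved under pics/ and viewed, about 8 in all and at most 12, crops included, and the job is handed in when it is done.

Besides the shell and the picture viewer there is one more tool, called in YAML: its name, and indented under it one key for each argument. drive_tool: Moves the arm, as the interface text tells. Its arguments: {"type":"object","properties":{"steps":{"type":"array","items":{"type":"array","items":{"type":"number"}}},"force":{"type":"number"}},"required":["steps"]}

```bash
ls; mkdir -p pics; python3 - <<'E'
from plant import readout, read_camera, ctrl
import cv2, pickle
print(readout.get_state()); print(ctrl.grasp_offset, [a for a in dir(ctrl) if a[0]!='_'])
D={}
for n in ("scene","side","wrist"):
    c=read_camera(n); D[n]=c; print(n,{k:v for k,v in c.items() if k!="frame"})
    cv2.imwrite(f"pics/{n}0.png",c["frame"][:,:,::-1])
pickle.dump(D,open("cams0.pkl","wb"))
E
```

```text
pics
{'time': 0.0, 'qpos': array([-1.50027842e-01,  2.87177355e-01,  1.57818305e+00, -1.34232461e-05,
        1.27860514e+00, -1.50009841e-01]), 'dq': array([-0.00133843, -0.00263541, -0.00053842,  0.00192017,  0.00054881,
       -0.00109687]), 'joint_efforts': array([-1.79628755e-04, -4.05981302e+01, -2.92628127e+01, -1.54224781e-04,
        5.81841552e-03,  3.74769741e-06]), 'eef_pos': array([6.74338611e-01, 1.07536518e-04, 2.29936112e-01]), 'tcp_rot': array([ 0.49950162,  0.50066864, -0.50050473,  0.49932359]), 'contact_force': array([ 0.30436637, -0.35892547,  0.06241949]), 'wrist_torque': array([-0.06774493, -0.03206576,  0.00237531]), 'opening': 0.9970545513388182}
0.0187 ['Unreachable', 'grasp_offset']
scene {'vertical_fov': 53.22968371930602, 'cx': 276.03649710650024, 'cy': 208.37416213722943, 'eye': array([ 0.0476692 , -0.33125103,  1.4190024 ]), 'orientation': array([ 0.1809538 , -0.08981932, -0.43875652,  0.87560318])}
side {'vertical_fov': 55.95515899149123, 'cx': 288.0428243814922, 'cy': 202.08089369197242, 'eye': array([ 0.15339765, -0.56313892,  0.90974851]), 'orientation': array([ 0.33463432, -0.09065849, -0.27266   ,  0.8974728 ])}
wrist {'vertical_fov': 71.48852863380762, 'cx': 280.416957963777, 'cy': 209.63433578904173, 'eye': array([0.67470732, 0.06562086, 0.37323672]), 'orientation': array([-1.30132516e-01,  1.20918732e-03, -6.32106827e-04,  9.91495671e-01])}
```

View pics/scene0.png

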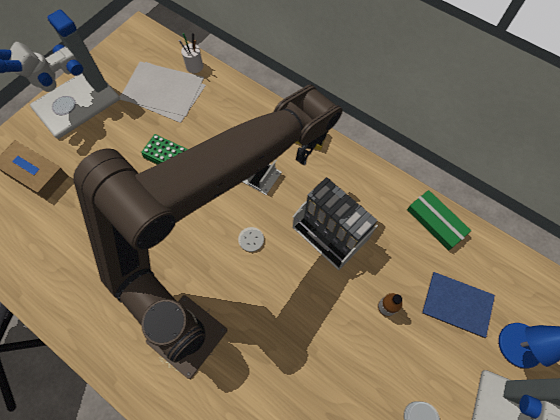

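View pics/side0.png

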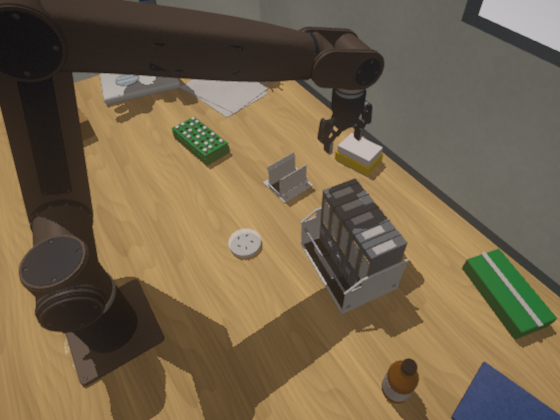

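The scene view shows the rack at about (338,222), the holder near (262,178) partly behind the wrist, the dish at (251,240) and the bottle at (390,305). In the side view the rack is at (355,245) and the holder at (289,178). Next I'll take enlarged crops.

```bash
cat > h.py <<'E'
import numpy as np, cv2
from scipy.spatial.transform import Rotation as R
def ray(c,u,v):
    f=c["frame"].shape[0]/2/np.tan(np.radians(c["vertical_fov"])/2)
    d=np.array([(u-c["cx"])/f,-(v-c["cy"])/f,-1.]); d=R.from_quat(c["orientation"]).apply(d)
    return np.array(c["eye"]),d/np.linalg.norm(d)
def plane(c,u,v,z):
    e,d=ray(c,u,v); return e+d*(z-e[2])/d[2]
def tri(c1,p1,c2,p2):
    e1,d1=ray(c1,*p1); e2,d2=ray(c2,*p2)
    t=np.linalg.lstsq(np.c_[d1,-d2],e2-e1,rcond=None)[0]
    a,b=e1+t[0]*d1,e2+t[1]*d2; return (a+b)/2,np.linalg.norm(a-b)
def proj(c,P):
    f=c["frame"].shape[0]/2/np.tan(np.radians(c["vertical_fov"])/2)
    q=R.from_quat(c["orientation"]).inv().apply(np.array(P)-c["eye"])
    return np.array([c["cx"]-f*q[0]/q[2],c["cy"]+f*q[1]/q[2]])
def crop(c,x0,y0,w,h,s):
    return cv2.resize(c["frame"][y0:y0+h,x0:x0+w,::-1],None,fx=s,fy=s,interpolation=cv2.INTER_CUBIC)
E
python3 - <<'E'
import pickle; from h import *
D=pickle.load(open("cams0.pkl","rb"))
a=crop(D["scene"],235,150,160,120,5); cv2.imwrite("pics/c_scene.png",a)
b=crop(D["side"],255,145,160,170,3.5)
a=crop(D["side"],255,145,160,120,5)
cv2.imwrite("pics/c_side.png",crop(D["side"],255,145,160,170,3.5))
E
```

```text
(no output)
```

View pics/c_scene.png

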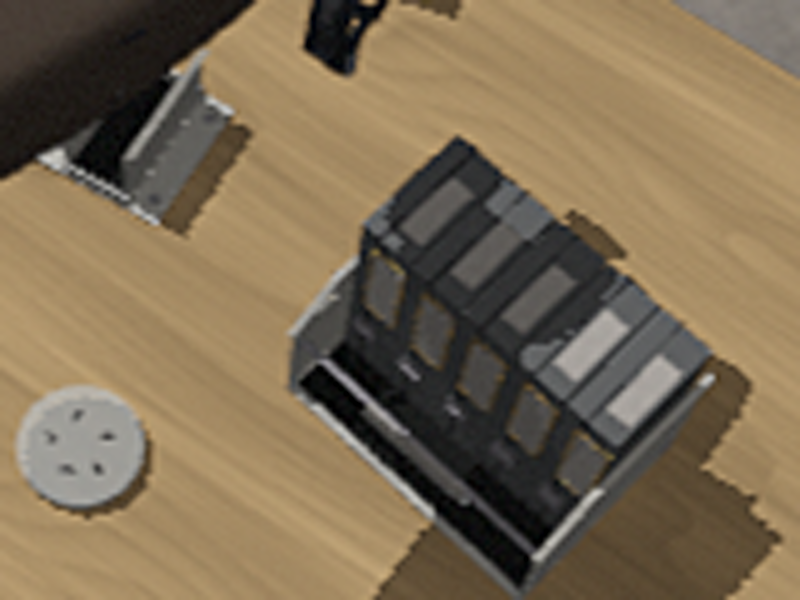

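View pics/c_side.png

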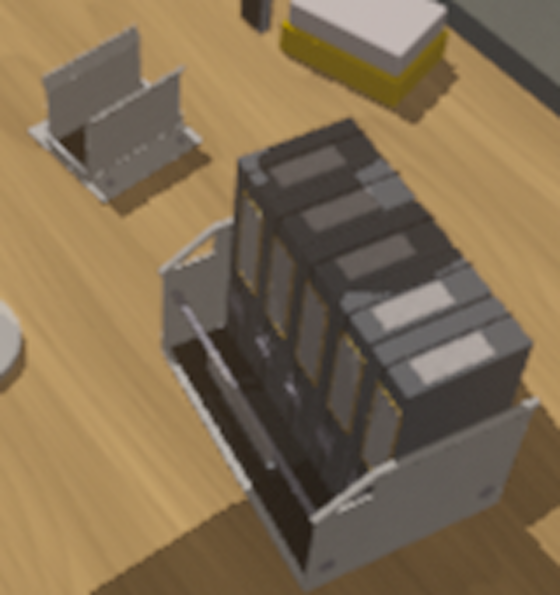

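The crops give the row's top corners, the holder's cheek tops and its base corners. Triangulating those now.

```bash
python3 - <<'E'
import pickle; from h import *
D=pickle.load(open("cams0.pkl","rb")); A,B=D["scene"],D["side"]
np.set_printoptions(precision=4,suppress=True)
sc=lambda p:(235+p[0]/5-.4,150+p[1]/5-.4)
si=lambda p:(255+p[0]/3.5-.36,145+p[1]/3.5-.36)
pts=dict(bl=((460,138),(352,120)),fl=((365,228),(240,160)),fr=((615,445),(405,395)),br=((712,352),(530,345)),
 mid_f=((482,335),(318,262)), railL=((325,362),(180,297)),railR=((535,555),(318,512)),
 hb_l=((40,158),(30,130)),hb_f=((158,222),(105,198)),hb_r=((232,108),(200,137)),ch_f=((125,160),(88,122)),ch_b=((205,55),(182,70)))
for k,(p,q) in pts.items():
    P,e=tri(A,sc(p),B,si(q)); z=.206 if k in('bl','fl','fr','br','mid_f') else .076 if 'rail' in k else .003 if 'hb' in k else .082
    print(k,P,e,"scene@",plane(A,*sc(p),z)[:2],"side@",plane(B,*si(q),z)[:2])
for q in ((45,72),(135,28)): print("cheek1",plane(B,*si(q),.082))
print("dish",plane(A,*sc((83,445)),.015), "bottle",plane(A,390,303,.1))
E
```

```text
bl [ 0.6524 -0.082   0.2044] 0.0010810595780932665 scene@ [ 0.6521 -0.0825] side@ [ 0.6506 -0.0831]
fl [ 0.5616 -0.0707  0.2083] 0.000691446729929733 scene@ [ 0.5622 -0.0702] side@ [ 0.5633 -0.0692]
fr [ 0.5324 -0.2764  0.2062] 0.0024441409518747795 scene@ [ 0.5337 -0.2767] side@ [ 0.5312 -0.276 ]
br [ 0.6204 -0.2915  0.2049] 0.0034886775943349913 scene@ [ 0.6217 -0.2923] side@ [ 0.6179 -0.2914]
mid_f [ 0.5444 -0.1729  0.2145] 0.004589313456896576 scene@ [ 0.5455 -0.1712] side@ [ 0.5516 -0.1685]
railL [ 0.5041 -0.0853  0.1122] 0.001375114673804927 scene@ [ 0.5175 -0.0786] side@ [ 0.5193 -0.0636]
railR [ 0.4795 -0.2714  0.1074] 0.001577784544136168 scene@ [ 0.489  -0.2698] side@ [ 0.4931 -0.2601]
hb_l [0.5435 0.2    0.0146] 0.0026674071674621354 scene@ [0.549  0.2043] side@ [0.5471 0.2098]
hb_f [0.5563 0.098  0.0105] 0.0015297282192205627 scene@ [0.5599 0.1003] side@ [0.5589 0.1036]
hb_r [0.6668 0.1118 0.0084] 0.00229966901148397 scene@ [0.6704 0.1133] side@ [0.6686 0.1159]
ch_f [0.5581 0.1259 0.0786] 0.0014004548898226294 scene@ [0.5561 0.1248] side@ [0.5572 0.123 ]
ch_b [0.6593 0.1314 0.0795] 0.0017529506790884605 scene@ [0.6591 0.1304] side@ [0.6568 0.1294]
cheek1 [0.5588 0.1939 0.082 ]
cheek1 [0.6532 0.1962 0.082 ]
dish [0.385  0.0334 0.015 ] bottle [ 0.4569 -0.467   0.1   ]
```

drive_tool:
  steps:
    - [-2,0,0,-8.16,1]
    - [-2,0,0,-8.16,0]
    - [-2,0,0,-8.16,0]
    - [-2,0,0,-8.16,0]
    - [-2,0,0,-8.16,0]
    - [0,0,0,-8.16,0]
    - [0,0,0,-8.16,0]
    - [0,0,0,-8.16,0]
    - [0,0,0,-8.16,0]
    - [0,0,0,-8.16,0]

```text
time: 1.15
eef_pos: [0.6748, 0.0001, 0.3306]
tcp_rot: [0.05, 0.706, -0.05, 0.705]
contact_force: [-0.6, -0.5, 0.1]
opening: -0.001
```

drive_tool:
  steps:
    - [0,-4.4,-0.7,0,0]
    - [0,-4.4,-0.7,0,0]
    - [0,-4.4,-0.7,0,0]
    - [0,-4.4,-0.7,0,0]
    - [0,0,0,0,0]
    - [0,0,0,0,0]

```text
time: 1.75
eef_pos: [0.6211, -0.1709, 0.3309]
tcp_rot: [0.053, 0.705, -0.052, 0.705]
contact_force: [-0.1, 0.5, -0.1]
opening: 0.002
```

```bash
python3 - <<'E'
from plant import readout, read_camera
import cv2,pickle
c=read_camera("wrist"); c2=read_camera("scene"); s=readout.get_state()
print(s["eef_pos"],s["tcp_rot"],c["eye"])
cv2.imwrite("pics/w1.png",cv2.resize(c["frame"][:,:,::-1],(800,600)))
pickle.dump((c,c2),open("w1.pkl","wb"))
E
```

```text
[ 0.62172849 -0.16916112  0.33105196] [ 0.05177013  0.70535489 -0.05132305  0.70509594] [ 0.55683927 -0.16088904  0.47405291]
```

View pics/w1.png

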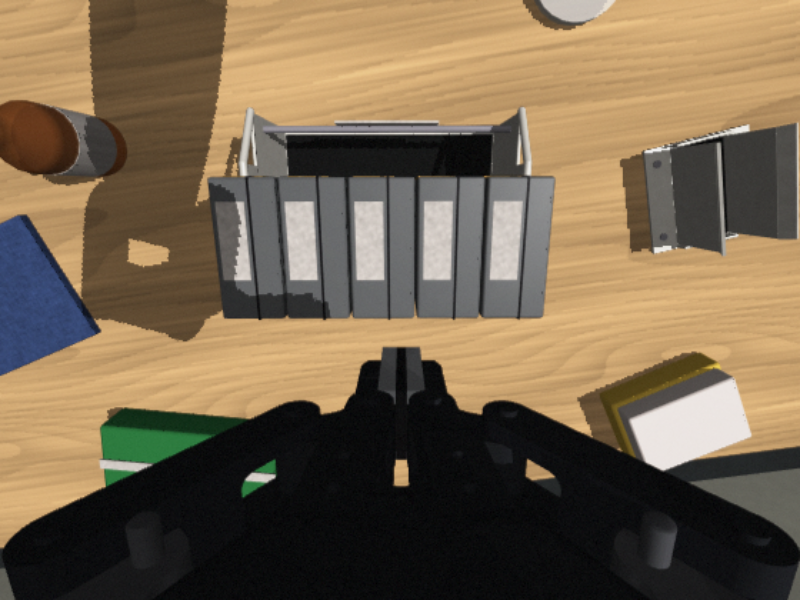

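The row spans (209,178)–(554,178) at the front and (223,318)–(545,318) at the back, with the middle box at columns 351–416. The shut fingers are at (401,350) and the holder is on the right at (720,190).

```bash
python3 - <<'E'
import pickle; from h import *
np.set_printoptions(precision=4,suppress=True)
c,c2=pickle.load(open("w1.pkl","rb")); D=pickle.load(open("cams0.pkl","rb"));B=D["side"]
s=lambda p:((p[0]+.5)/800*560-.5,(p[1]+.5)/600*420-.5)
z=.206
fl,fr,bl,br=[plane(c,*s(p),z) for p in((209,178),(554,178),(223,318),(545,318))]
print("front",fl,fr,"back",bl,br); print("ctr",(fl+fr+bl+br)/4)
for a,b in((fl,fr),(bl,br)): d=b-a; print("len",np.linalg.norm(d),"yaw",np.degrees(np.arctan2(-d[0],d[1])))
print("depth",np.linalg.norm(fl-bl),np.linalg.norm(fr-br))
print("midback",plane(c,*s((351,318)),z),plane(c,*s((416,318)),z))
# height check: wrist vs scene/side at corners
si=lambda p:(255+p[0]/3.5-.36,145+p[1]/3.5-.36)
for w,q in (((223,318),(530,345)),((545,318),(352,120)),((554,178),(240,160)),((209,178),(405,395))): print("tri",*tri(c,s(w),B,si(q)))
print("railL/R@76",plane(c,*s((265,128)),.076),plane(c,*s((512,130)),.076))
print("fingertip",proj(c,[.6217,-.1692,.331])*800/560)
for n,p,zz in(("base fl",(643,152),.004),("base bl",(652,251),.004),("cheek f",(716,140),.082),("cheek b",(724,254),.082),("far f",(777,127),.082),("far b",(797,238),.082)): print(n,plane(c,*s(p),zz)[:2])
cv2.imwrite("pics/sc2.png",crop(c2,215,140,100,75,8))
E
```

```text
front [ 0.5328 -0.2769  0.206 ] [ 0.5647 -0.0663  0.206 ] back [ 0.622  -0.2918  0.206 ] [ 0.6546 -0.0774  0.206 ]
ctr [ 0.5935 -0.1781  0.206 ]
len 0.2130327060610926 yaw -8.620068754272634
len 0.2168162355381603 yaw -8.626324694231762
depth 0.09051460840612525 0.09056354098997565
midback [ 0.635  -0.2066  0.206 ] [ 0.6415 -0.1633  0.206 ]
tri [ 0.6207 -0.2913  0.2047] 0.00362261552779949
tri [ 0.6599 -0.0735  0.1924] 0.0009445942581421341
tri [ 0.5652 -0.0657  0.2022] 0.0015947711795810404
tri [ 0.5321 -0.2764  0.2058] 0.0017345173706903362
railL/R@76 [ 0.487  -0.2725  0.076 ] [ 0.5217 -0.0551  0.076 ]
fingertip [404.5166 370.3917]
base fl [0.5581 0.1003]
base bl [0.6668 0.1102]
cheek f [0.5574 0.1208]
cheek b [0.6617 0.1326]
far f [0.5546 0.1732]
far b [0.6566 0.1995]
```

View pics/sc2.png

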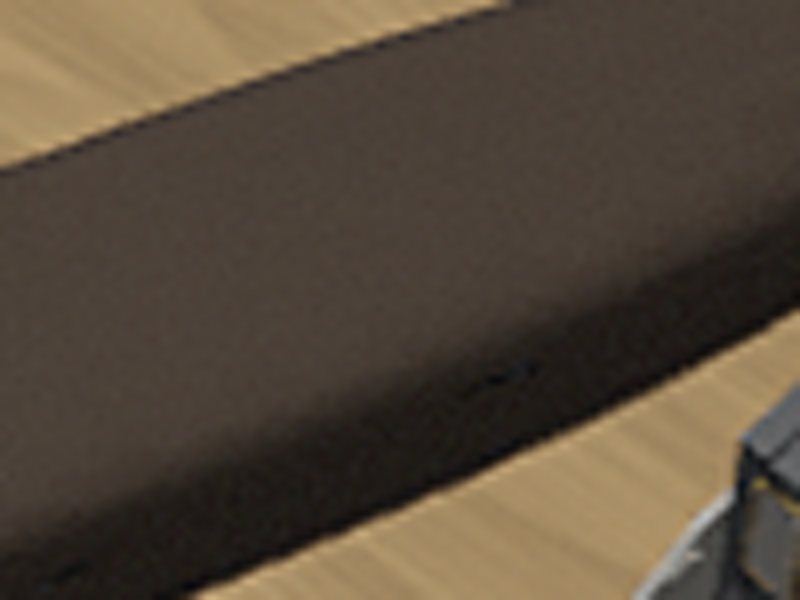

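The middle box's back is at the expected height, and the row's yaw is −8.6°. That last crop only showed the arm. Next I hook behind the box.

drive_tool:
  steps:
    - [0,-1.4,4.8,0,0]
    - [4,0,0,0,0]
    - [4,0,0,0,0]
    - [4,0,0,0,0]
    - [3.6,0,0,0,0]
    - [0,0,0,0,0]
    - [0,0,0,0,0]

```text
time: 2.55
eef_pos: [0.6674, -0.1895, 0.1752]
tcp_rot: [0.051, 0.706, -0.051, 0.705]
contact_force: [0.5, -0.2, 0.8]
opening: 0.005
```

drive_tool:
  steps:
    - [0,0,-1.0,0,0]
    - [0,0,-0.5,0,0]
    - [0,0,-0.5,0,0]
    - [0,0,-0.5,0,0]
    - [0,0,-0.5,0,0]
    - [0,0,-0.5,0,0]
    - [0,0,-0.5,0,0]

```text
time: 3.25
eef_pos: [0.6271, -0.1851, 0.1755]
tcp_rot: [0.052, 0.705, -0.052, 0.705]
contact_force: [1.4, -0.3, 0.8]
opening: -0.001
```

drive_tool:
  steps:
    - [0,0,-0.6,0,0]
    - [0,0,-0.6,0,0]
    - [0,0,-0.6,0,0]
    - [0,0,-0.6,0,0]
    - [0,0,-0.6,0,0]
    - [0,0,-0.6,0,0]
    - [0,0,-0.6,0,0]
    - [0,0,-0.4,0,0]

```text
time: 4.05
eef_pos: [0.5811, -0.1781, 0.175]
tcp_rot: [0.052, 0.706, -0.052, 0.705]
contact_force: [-0.1, 0.2, -0.2]
opening: 0.005
```

```bash
python3 - <<'E'
from plant import readout, read_camera
import cv2,pickle
c=read_camera("wrist"); s=readout.get_state()
print(s["eef_pos"],s["contact_force"])
from h import crop
w=cv2.resize(c["frame"][:,:,::-1],(400,300)); b=crop(read_camera("side"),255,145,133,100,3)
import numpy as np
cv2.imwrite("pics/w2.png",np.hstack([w,b[:300,:399]]))
E
```

```text
[ 0.58076799 -0.17796516  0.17494485] [ 0.23451668 -0.21558672 -0.23633678]
```

View pics/w2.png

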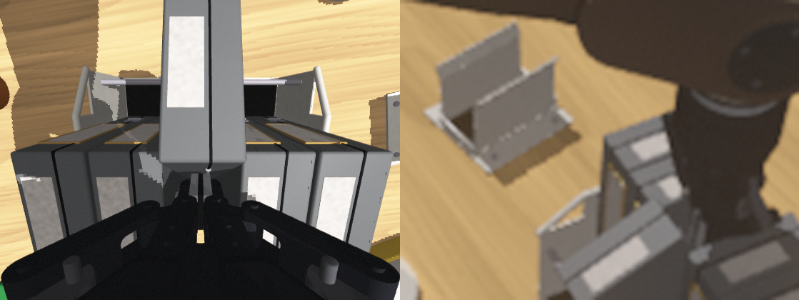

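The middle box now leans on the rail and the other four still stand. I'll retract, open the gripper and go above the leaning top.

drive_tool:
  steps:
    - [0,0,0.6,0,0]
    - [-4,0,0,0,0]
    - [-4,0,0,0,0]
    - [-4.5,0,0,0,0.5]
    - [0,0.1,-4.2,0,1]
    - [0,0,-4.5,0,1]
    - [0,0,0,0,1]
    - [0,0,0,0,1]

```text
time: 4.95
eef_pos: [0.5018, -0.1654, 0.3006]
tcp_rot: [0.052, 0.705, -0.052, 0.706]
contact_force: [-0.1, -0.6, 0.1]
opening: 0.848
```

```bash
python3 - <<'E'
from plant import readout, read_camera
import cv2,pickle
c=read_camera("wrist"); s=readout.get_state()
print(s["eef_pos"],s["contact_force"],c["eye"],s["opening"])
pickle.dump(c,open("w3.pkl","wb"))
cv2.imwrite("pics/w3.png",cv2.resize(c["frame"][:,:,::-1],(800,600)))
E
```

```text
[ 0.50261841 -0.16577002  0.30092309] [ 0.41488676 -1.09437299 -0.1634056 ] [ 0.43724976 -0.15539787  0.44369367] 0.9228163160066929
```

View pics/w3.png

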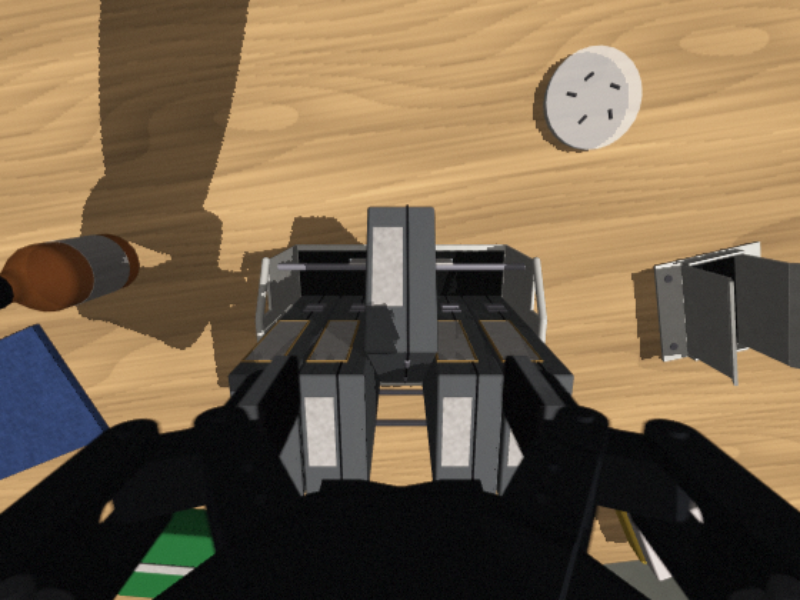

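The leaning box's top spans front (368..435, 207) to back (367..436, 352), centred between the open fingers. The neighbours still stand.

```bash
python3 - <<'E'
import pickle; from h import *
np.set_printoptions(precision=4,suppress=True)
c=pickle.load(open("w3.pkl","rb")); s=lambda p:((p[0]+.5)/800*560-.5,(p[1]+.5)/600*420-.5)
ex=np.array([.989,-.15]);ey=np.array([.15,.989]);o=np.array([.593,-.179])
for p,z in(((368,207),.179),((435,208),.179),((367,352),.225),((436,353),.225)):
    P=plane(c,*s(p),z); d=P[:2]-o; print(P,"rack",d@ex,d@ey)
for n,p,zz in(("base fl",(655,267),.004),("base bl",(663,361),.004),("cheek f",(731,278),.082),("cheek b",(737,383),.082)): print(n,plane(c,*s(p),zz)[:2])
d=np.array([.5026,-.1658])-o; print("tcp",d@ex,d@ey)
E
```

```text
[ 0.4455 -0.1774  0.179 ] rack -0.1460883318893112 -0.020557649766352624
[ 0.4523 -0.1364  0.179 ] rack -0.14556455032560037 0.02104106287160908
[ 0.5225 -0.1875  0.225 ] rack -0.0684097457346851 -0.019019126729029643
[ 0.5289 -0.1493  0.225 ] rack -0.06789475116895544 0.01979486546879923
base fl [0.5582 0.101 ]
base bl [0.6692 0.1108]
cheek f [0.5567 0.1221]
cheek b [0.6612 0.1333]
tcp -0.09138559999999991 -0.000505199999999999
```

drive_tool:
  steps:
    - [4,0,0,0,1]
    - [4,0,-0.1,0,1]
    - [3,0,0,0,1]
    - [2,0,0,0,1]
    - [0.9,0,0,0,1]
    - [0,0,0,0,1]
    - [0,0,0,0,1]

```text
time: 5.7
eef_pos: [0.5023, -0.1659, 0.1625]
tcp_rot: [0.051, 0.705, -0.052, 0.706]
contact_force: [-0.3, -0.2, -0.0]
opening: 0.999
```

drive_tool:
  steps:
    - [0,0,0,0,0.3]
    - [0,0,0,0,0.3]
    - [0,0,0,0,0.3]
    - [0,0,0,0,0.3]
    - [0,0,0,0,0.3]
    - [0,0,0,0,0.3]
    - [0,0,0,0,0.3]
    - [0,0,0,0,0.3]
  force: 40

```text
time: 6.5
eef_pos: [0.5015, -0.1656, 0.1623]
tcp_rot: [0.052, 0.705, -0.052, 0.706]
contact_force: [-0.1, 0.5, 5.5]
opening: 0.492
```

drive_tool:
  steps:
    - [-0.87,0,-0.5,0,0.3]
    - [-1.3,0,-0.75,0,0.3]
    - [-1.3,0,-0.75,0,0.3]
    - [-1.7,0,-1.0,0,0.3]
    - [-1.7,0,-0.5,0,0.3]
    - [-2,0,0,0,0.3]
    - [-2,0,0,0,0.3]
    - [-2,0,0,0,0.3]

```text
time: 7.3
eef_pos: [0.4643, -0.1594, 0.2882]
tcp_rot: [0.053, 0.707, -0.051, 0.703]
contact_force: [-0.0, -0.8, -4.2]
opening: 0.487
```

drive_tool:
  steps:
    - [-2,0,0,0,0.3]
    - [-2,0,0,0,0.3]
    - [-2,0,0,0,0.3]
    - [-2,0,0,0,0.3]
    - [-1,0,0,0,0.3]
    - [0,0,0,0,0.3]

```text
time: 7.9
eef_pos: [0.466, -0.1602, 0.3802]
tcp_rot: [0.052, 0.705, -0.052, 0.705]
contact_force: [0.4, 0.8, -4.5]
opening: 0.487
```

```bash
python3 - <<'E'
from plant import readout, read_camera
import cv2,pickle,numpy as np
c=read_camera("wrist"); b=read_camera("side"); s=readout.get_state()
print(s["eef_pos"],s["contact_force"],s["opening"])
pickle.dump((c,b),open("w4.pkl","wb"))
w=cv2.resize(c["frame"][:,:,::-1],(400,300)); b=cv2.resize(b["frame"][60:360,100:500,::-1],(400,300))
cv2.imwrite("pics/w4.png",np.hstack([w,b]))
E
```

```text
[ 0.46561275 -0.15989666  0.37813466] [-1.01952303  0.11005414 -4.60416381] 0.48921034239712063
```

View pics/w4.png

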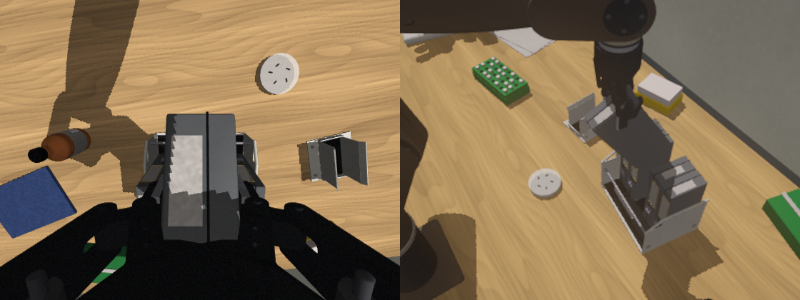

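The box is held and clear above the row, still tilted. I'll lower the grip to the minimum so it can swing upright.

drive_tool:
  steps:
    - [0,0,0,0,0.3]
    - [0,0,0,0,0.3]
    - [0,0,0,0,0.3]
    - [0,0,0,0,0.3]
    - [0,0,0,0,0.3]
    - [0,0,0,0,0.3]
  force: 20

```text
time: 8.6
eef_pos: [0.4663, -0.1602, 0.38]
tcp_rot: [0.052, 0.705, -0.052, 0.705]
contact_force: [0.3, -0.1, -4.5]
opening: 0.489
```

```bash
cat >> h.py <<'E'
def tilt(c,vf,vb,u,tcp,ex):
    # back/front top edges (rows, native px) in the box's mid plane through tcp: solve (tilt, top centre) with depth 92 mm
    from scipy.optimize import least_squares
    ex=np.array([ex[0],ex[1],0]); ez=np.array([0,0,1.])
    def pt(p,s): # top centre at grasp + r along axis; r,t unknown
        r,t=p; X=np.cos(t)*ex+np.sin(t)*ez; Z=-np.sin(t)*ex+np.cos(t)*ez
        return tcp+.0187*ez+r*Z+s*.046*X
    f=lambda p:[proj(c,pt(p,-1))[1]-vf,proj(c,pt(p,1))[1]-vb]
    s=least_squares(f,[.025,.4],x_scale=[.01,.1]); return s.x[0],np.degrees(s.x[1]),s.cost
E
python3 - <<'E'
from plant import readout, read_camera
import pickle; from h import *
c0,b0=pickle.load(open("w4.pkl","rb"))
c=read_camera("wrist"); s=readout.get_state(); print(s["contact_force"],s["opening"])
pickle.dump(c,open("w5.pkl","wb"))
print(np.abs(c["frame"].astype(int)-c0["frame"]).mean())
ex=[.989,-.15]
print(tilt(c0,113*1.4,240*1.4,0,np.array([.4656,-.16,.378]),ex))
# row profile through the box top, right half
for cc in(c0,c):
    g=cc["frame"][:,300:318].mean((1,2)); print(np.round(g[120:400:4]).astype(int))
E
```

```text
[ 0.25833175  0.66718807 -5.4858976 ] 0.48495400233583286
2.440901360544218
(np.float64(-0.015435257430985068), np.float64(-0.43003515599818065), np.float64(91.64898116713101))
[151 146 145 148 146 154 163 174 156 162  72  89  90  89  89  90  91  91
  91  92  92  92  93  93  94  95  95  96  95  96  97  97  98  99  99 100
 100  88  45  45  45  45  46  46  46  45  46  45  46  46  46  46  46  46
  19  10   8   9   9  10  11   9   9   9  10   8  10   9   9  10]
[150 146 146 149 146 156 162 174 156 164  72  90  89  89  89  90  91  91
  91  91  92  91  92  93  94  94  95  95  96  96  97  97  98  99  99  99
 101  81  45  45  45  45  45  46  45  45  46  45  46  46  46  46  47  46
  19   8   8   9   9   9  10  10   9  10   8   9   9  10   9   9]
```

```bash
python3 - <<'E'
import pickle; from h import *
from plant import readout
s=readout.get_state(); print(s["eef_pos"],s["qpos"])
c=pickle.load(open("w5.pkl","rb"))
print(tilt(c,160,268,0,np.array([.4663,-.16,.379]),[.989,-.147]))
D=pickle.load(open("cams0.pkl","rb"))
for u,v in((142,152),(163,135),(188,150)): print("tube",plane(D["scene"],u,v,.053))
E
```

```text
[ 0.46634245 -0.16021631  0.38003049] [-5.36980303e-01 -2.00974646e-01  1.81452959e+00 -5.03019734e-05
  1.52802467e+00 -1.96119218e+00]
(np.float64(-0.105544245960584), np.float64(1.290114281208468), np.float64(1.6155871338926322e-27))
tube [0.40081    0.56626912 0.053     ]
tube [0.50379925 0.55445036 0.053     ]
tube [0.51112339 0.43306557 0.053     ]
```

```bash
sed -i 's/x_scale=\[.01,.1\]/bounds=([-.02,-.3],[.06,1.0])/' h.py; python3 - <<'E'
import pickle; from h import *
c=pickle.load(open("w5.pkl","rb")); T=np.array([.4663,-.16,.379]); ex=[.989,-.147]
print(tilt(c,160,268,0,T,ex))
for t in(20,25,30,35,40):
  for r in(.02,.03):
    a=np.radians(t);X=np.array([np.cos(a)*.989,-np.cos(a)*.147,np.sin(a)]);Z=np.array([-np.sin(a)*.989,np.sin(a)*.147,np.cos(a)])
    g=T+[0,0,.0187]; print(t,r,*[np.round(proj(c,p),0) for p in(g+r*Z-.046*X,g+r*Z+.046*X,g+(r-.2)*Z-.046*X)])
E
```

```text
(np.float64(-0.019999999999999057), np.float64(-17.188733853923466), np.float64(720.4169400247471))
20 0.02 [280. 169.] [280. 400.] [280. 210.]
20 0.03 [280. 163.] [280. 416.] [280. 209.]
25 0.02 [280. 168.] [280. 401.] [280. 225.]
25 0.03 [280. 160.] [280. 415.] [280. 224.]
30 0.02 [280. 167.] [280. 400.] [280. 239.]
30 0.03 [280. 157.] [280. 411.] [280. 238.]
35 0.02 [280. 167.] [280. 398.] [280. 254.]
35 0.03 [280. 156.] [280. 406.] [280. 252.]
40 0.02 [280. 169.] [280. 395.] [280. 269.]
40 0.03 [280. 156.] [280. 400.] [280. 267.]
```

```bash
python3 - <<'E'
import pickle; from h import *
_,b=pickle.load(open("w4.pkl","rb"))
cv2.imwrite("pics/b4.png",crop(b,265,130,140,120,5))
E
```

```text
(no output)
```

View pics/b4.png

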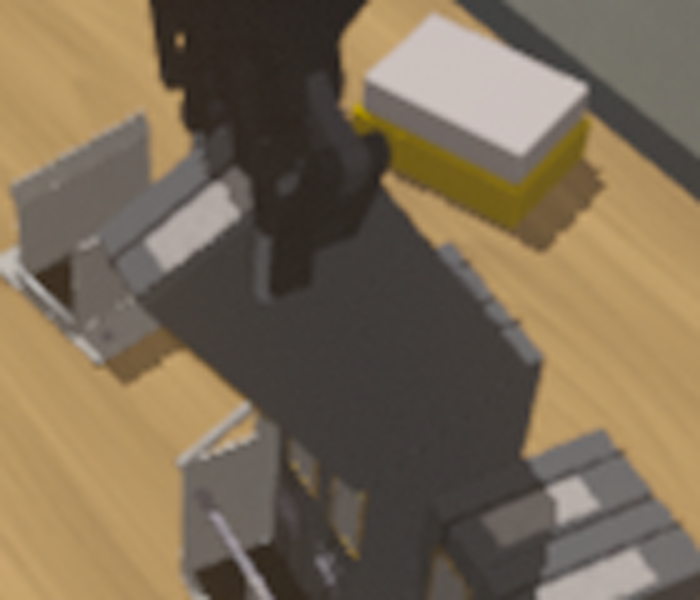

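```bash
python3 - <<'E'
import pickle; from h import *
_,b=pickle.load(open("w4.pkl","rb"))
ex=np.array([.989,-.147,0]);ey=np.array([.147,.989,0]);g=np.array([.466,-.16,.397])
def P(p):
    e,d=ray(b,265+p[0]/5-.4,130+p[1]/5-.4); q=e+d*(((g-e)@ey-.021)/(d@ey)); return np.array([(q-g)@ex,q[2]-g[2]])
tf,f2,b1,bb,bf=map(P,((142,300),(330,460),(380,190),(543,365),(525,455)))
print(tf,f2,b1,bb,bf)
ang=lambda a,c:np.degrees(np.arctan2(-(a-c)[0],(a-c)[1]))
print("front",ang(tf,f2),"back",ang(b1,bb), np.linalg.norm(tf-bb))
E
```

```text
[-0.05459121  0.00110951] [ 0.03012845 -0.1380133 ] [0.03973144 0.0141622 ] [ 0.1325738  -0.12974865] [ 0.13370057 -0.19263342]
front 31.33957145382766 back 32.82760133225724 0.2283738162080208
```

Tilt is about 32°, and it didn't change at 20 N. I'll straighten the box by pressing its lower back edge against the fixed front edge of a holder cheek. Moving there now.

drive_tool:
  steps:
    - [0,0,0,-7,0.3]
    - [0,1,0,-7,0.3]
    - [0,3,0,0,0.3]
    - [0,4,-0.3,0,0.3]
    - [0,4,-0.3,0,0.3]
    - [0,4,-0.3,0,0.3]
    - [0,4,-0.4,0,0.3]
    - [0,4,-0.4,0,0.3]
    - [0,3.5,-0.2,0,0.3]
    - [0,0,0,0,0.3]
  force: 30

```text
time: 9.65
eef_pos: [0.4207, 0.1152, 0.3805]
tcp_rot: [-0.036, 0.706, 0.038, 0.706]
contact_force: [-0.3, -0.3, -4.8]
opening: 0.493
```

drive_tool:
  steps:
    - [2,-0.2,-0.3,0,0.3]
    - [3,0,0,0,0.3]
    - [3,0,0,0,0.3]
    - [3,0,0,0,0.3]
    - [3,0,0,0,0.3]
    - [0,0,0,0,0.3]

```text
time: 10.25
eef_pos: [0.4159, 0.1088, 0.2351]
tcp_rot: [-0.034, 0.71, 0.034, 0.702]
contact_force: [0.2, -0.6, -4.1]
opening: 0.484
```

```bash
python3 - <<'E'
from plant import readout, read_camera
import cv2,pickle; from h import *
b=read_camera("side"); s=readout.get_state()
print(s["eef_pos"],s["contact_force"],s["opening"])
cv2.imwrite("pics/b6.png",crop(b,190,60,140,120,5))
E
```

```text
[0.41767316 0.10890607 0.23808992] [ 0.76788782 -0.06150894 -4.107086  ] 0.48696047448374713
```

View pics/b6.png

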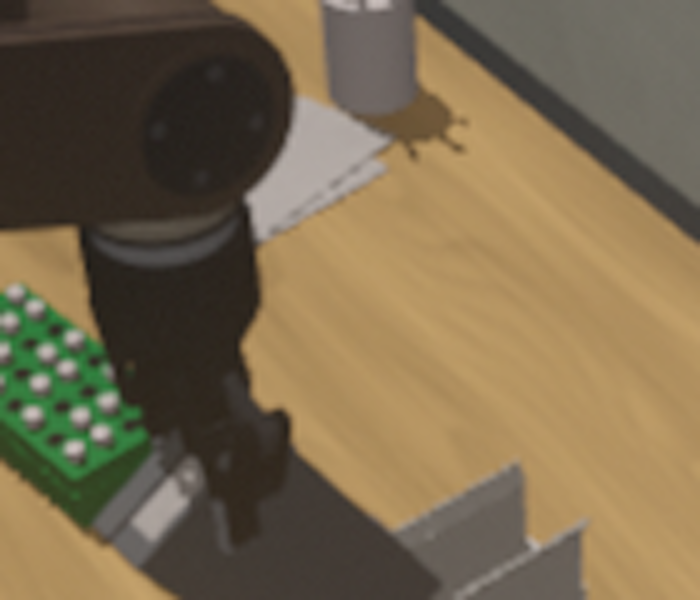

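The box is just short of the −y cheek with its lower back corner ahead of the cheek's end, as planned. I'll go down, then push +x.

drive_tool:
  steps:
    - [2,0,0,0,0.3]
    - [2,0,0,0,0.3]
    - [2,0,0,0,0.3]
    - [0.2,0,0,0,0.3]
    - [0,0,0,0,0.3]

```text
time: 10.8
eef_pos: [0.4201, 0.1093, 0.1798]
tcp_rot: [-0.034, 0.705, 0.034, 0.707]
contact_force: [0.7, 0.1, -4.2]
opening: 0.49
```

drive_tool:
  steps:
    - [0,0,0.8,0,0.3]
    - [0,0,0.8,0,0.3]
    - [0,0,0.8,0,0.3]
    - [0,0,0.8,0,0.3]
  force: 20

```text
time: 11.2
eef_pos: [0.4514, 0.1126, 0.1785]
tcp_rot: [-0.035, 0.707, 0.035, 0.706]
contact_force: [-3.8, -0.6, -1.9]
opening: 0.487
```

drive_tool:
  steps:
    - [0,0,0.8,0,0.3]
    - [0,0,0.8,0,0.3]
    - [0,0,0.8,0,0.3]
    - [0,0,0.8,0,0.3]
    - [0,0,0.8,0,0.3]
    - [0,0,0.8,0,0.3]
    - [0,0,0.8,0,0.3]

```text
time: 11.9
eef_pos: [0.5073, 0.118, 0.178]
tcp_rot: [-0.035, 0.706, 0.035, 0.706]
contact_force: [-2.2, -0.7, -2.4]
opening: 0.489
```

drive_tool:
  steps:
    - [0,0,0.4,0,0.3]
    - [0,0,0.3,0,0.3]
    - [0,0,0.2,0,0.3]
    - [0,0,0,0,0.3]

```text
time: 12.3
eef_pos: [0.5156, 0.1189, 0.1779]
tcp_rot: [-0.035, 0.706, 0.035, 0.706]
contact_force: [-3.1, -0.5, -2.9]
opening: 0.49
```

```bash
python3 - <<'E'
from plant import readout, read_camera
import cv2,pickle; from h import *
b=read_camera("side"); w=read_camera("wrist"); s=readout.get_state()
print(s["eef_pos"],s["contact_force"],s["opening"])
pickle.dump((b,w,s["eef_pos"]),open("w7.pkl","wb"))
cv2.imwrite("pics/b7.png",np.hstack([crop(b,220,95,100,130,4),cv2.resize(w["frame"][::,:,::-1],(400,300)).copy() if 0 else cv2.copyMakeBorder(cv2.resize(w["frame"][:,:,::-1],(400,300)),0,220,0,0,cv2.BORDER_CONSTANT)]))
E
```

```text
[0.51554237 0.11883615 0.17788224] [-1.74439599 -0.39607817 -4.16453375] 0.49251883034783867
```

View pics/b7.png

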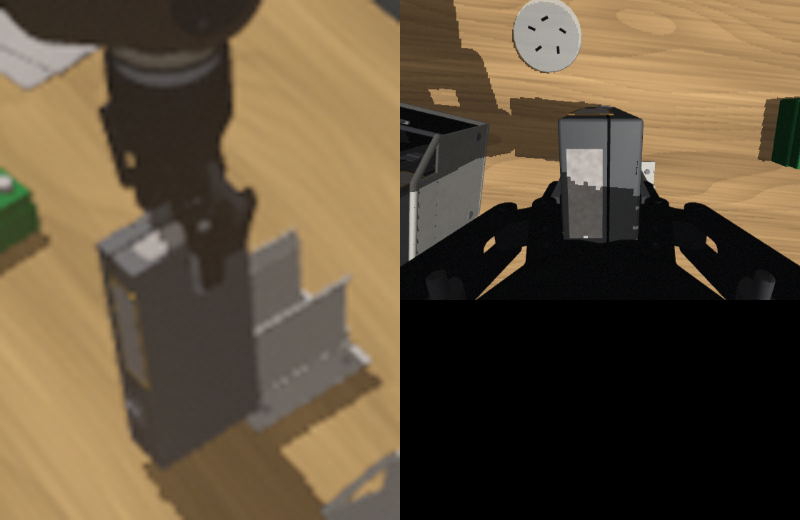

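The box is nearly upright with its back against the cheek end. That was my last picture, so from here I use numbers only. Checking the tilt.

```bash
python3 - <<'E'
import pickle; from h import *
b,w,t=pickle.load(open("w7.pkl","rb"))
ex=np.array([.9946,.0985,0]);ey=np.array([-.0985,.9946,0]);g=t+[0,0,.0187]
def P(p,o=-.021):
    e,d=ray(b,220+p[0]/4-.4,95+p[1]/4-.4); q=e+d*(((g-e)@ey+o)/(d@ey)); return np.array([(q-g)@ex,q[2]-g[2]])
for n,p in dict(tf=(130,282),bf=(163,466),bb=(259,407)).items(): print(n,P(p))
# wrist front/top edges: rows of front top edge, mid column
g_=w["frame"][:,300:312].mean((1,2)); print(np.round(g_[130:180:2]).astype(int))
for tl in(-5,0,5,8):
    a=np.radians(tl);X=np.cos(a)*ex+np.array([0,0,np.sin(a)]);Z=-np.sin(a)*ex+np.array([0,0,np.cos(a)])
    print(tl,[np.round(proj(w,g+r*Z-.046*X)[1]) for r in(.028,-.172)])
# dark-edge line in side view
G=cv2.cvtColor(b["frame"],cv2.COLOR_RGB2GRAY)
for L in cv2.createLineSegmentDetector().detect(G[150:220,240:300])[0][:,0]:
    if abs(L[3]-L[1])>15: print("line",np.round(L+[240,150,240,150],1))
E
```

```text
tf [-0.05715493  0.02090679]
bf [-0.04857295 -0.16848902]
bb [ 0.04009702 -0.16890002]
[154 153 154 150 144 152 158 154 151 147 130  84  41  26  26  27  27  27
  54  78  99 110 110 110 111]
-5 [np.float64(201.0), np.float64(136.0)]
0 [np.float64(190.0), np.float64(151.0)]
5 [np.float64(182.0), np.float64(166.0)]
8 [np.float64(177.0), np.float64(175.0)]
line [251.8 203.4 243.5 156.6]
line [259.5 218.6 252.8 203.4]
line [281.3 155.7 284.5 195.7]
line [294.4 153.1 294.5 169.4]
line [285.2 196.2 261.5 211.3]
line [256.3 189.5 253.2 169.4]
```

```bash
python3 - <<'E'
import pickle; from h import *
b,w,t=pickle.load(open("w7.pkl","rb"))
ex=np.array([.9946,.0985,0]);ey=np.array([-.0985,.9946,0]);g=t+[0,0,.0187]
def P(u,v,o):
    e,d=ray(b,u,v); q=e+d*(((g-e)@ey+o)/(d@ey)); return np.array([(q-g)@ex,q[2]-g[2]])
for o,L in((.021,(251.8,203.4,243.5,156.6)),(-.021,(285.2,196.2,261.5,211.3)),(-.021,(281.3,155.7,284.5,195.7))):
    p,q=P(*L[:2],o),P(*L[2:],o); d=q-p; print(p,q,"dir from vertical(deg, + = top to -x)",np.degrees(np.arctan2(-d[0],d[1])))
E
```

```text
[-0.04914869 -0.17163156] [-0.05452219  0.01848979] dir from vertical(deg, + = top to -x) 1.618952740660586
[ 0.04328608 -0.17055331] [-0.04478789 -0.17238232] dir from vertical(deg, + = top to -x) 91.18967426981955
[ 0.03546383 -0.00252947] [ 0.04075184 -0.1664573 ] dir from vertical(deg, + = top to -x) -178.15238379715848
```

The box is upright to within 1.6°. The cheek contact also confirms the holder's x position (predicted −52.5 mm, found −52 mm). I'll back off, lift and go above the pocket.

drive_tool:
  steps:
    - [0,0,-0.5,0,0.3]
    - [-2,0,0,0,0.3]
    - [-2.5,0,0,0,0.3]
    - [-2.5,0,0,0,0.3]
    - [-1,0,0,0,0.3]
    - [0,1.25,2.5,0,0.3]
    - [0,1,2.5,0,0.3]
    - [0,1,2.5,0,0.3]
    - [0,0,2.5,0,0.3]
    - [0,0,0,0,0.3]
  force: 30

```text
time: 13.4
eef_pos: [0.6093, 0.1607, 0.2568]
tcp_rot: [-0.035, 0.705, 0.035, 0.707]
contact_force: [-1.3, -0.1, -4.3]
opening: 0.487
```

```bash
python3 - <<'E'
from plant import readout, read_camera
import pickle; from h import *
np.set_printoptions(precision=4,suppress=True)
b=read_camera("side"); w=read_camera("wrist"); s=readout.get_state()
t=s["eef_pos"]; print(t,s["tcp_rot"],s["contact_force"],s["opening"])
pickle.dump((b,w,t),open("w8.pkl","wb"))
u0,v0,u1,v1=240,60,360,230
for v in (b,):
  G=cv2.cvtColor(b["frame"],cv2.COLOR_RGB2GRAY)
  for L in cv2.createLineSegmentDetector().detect(G[v0:v1,u0:u1])[0][:,0]:
    L=L+[u0,v0,u0,v0]
    if np.hypot(L[2]-L[0],L[3]-L[1])>14: print(np.round(L,1),"z.082:",plane(b,*L[:2],.082)[:2],plane(b,*L[2:],.082)[:2])
for n,P in dict(cheek_f=(.5567,.1275,.082),cheek_b=(.661,.138,.082),basef=(.5582,.101,.004)).items(): print(n,proj(b,P))
E
```

```text
[0.6068 0.1604 0.2568] [-0.0345  0.7068  0.0345  0.7058] [-1.4117  0.2145 -3.9397] 0.487809681008285
[305.4  95.1 300.6 120.6] z.082: [0.8585 0.4235] [0.7614 0.3132]
[270.   96.7 265.2  76.7] z.082: [0.7491 0.4881] [0.8024 0.609 ]
[279.4 193.1 269.  182.2] z.082: [0.528  0.0791] [0.5256 0.1314]
[271.1 166.8 264.1 109.3] z.082: [0.564 0.182] [0.6937 0.4368]
[302.  121.8 302.9 156.9] z.082: [0.7616 0.3051] [0.6668 0.1635]
[340.3 213.7 358.6 205.5] z.082: [ 0.6228 -0.0757] [ 0.6816 -0.0812]
[323.4 189.  348.3 180. ] z.082: [0.6391 0.0217] [0.7193 0.0095]
[302.9 156.5 280.  170.8] z.082: [0.6678 0.1648] [0.5768 0.1527]
[338.2 145.5 358.7 155.7] z.082: [0.7875 0.1436] [0.8097 0.0712]
[357.2 131.4 299.8  84.1] z.082: [0.8801 0.1624] [0.8813 0.4924]
[331.8 199.3 358.1 189.4] z.082: [ 0.6352 -0.0223] [ 0.7188 -0.0347]
[265.7  86.8 251.9  78.1] z.082: [0.7689 0.5504] [0.756  0.6297]
[348.1 186.7 326.9 193.3] z.082: [ 0.702  -0.0107] [0.6374 0.0029]
[358.7 198.4 340.8 204.9] z.082: [ 0.6982 -0.0617] [ 0.643  -0.0523]
[268.7 183.1 267.1 168. ] z.082: [0.5231 0.1292] [0.5517 0.1845]
[300.9  60.5
[... 366 characters left out ...]
.9073 0.1862]
[277.4 197.6 267.5 187.5] z.082: [0.5142 0.068 ] [0.5112 0.1162]
[351.  132.2 338.4 143.5] z.082: [0.8609 0.1709] [0.794  0.1508]
[327.4 228.1 329.3 206.9] z.082: [ 0.5651 -0.0946] [ 0.6129 -0.0402]
[319.5 228.2 320.4 210.6] z.082: [ 0.5479 -0.0834] [ 0.5851 -0.0371]
[332.4 213.1 331.2 228.2] z.082: [ 0.6067 -0.0622] [ 0.5731 -0.1005]
[323.8 201.9 322.6 221.9] z.082: [ 0.6111 -0.0175] [ 0.5669 -0.0714]
[276.7 146.9 274.1 123. ] z.082: [0.6254 0.2476] [0.6817 0.3531]
[358.3 192.4 334.3 201.6] z.082: [ 0.7118 -0.0439] [ 0.6355 -0.0329]
[268.3 120.6 270.9 141.8] z.082: [0.6727 0.3751] [0.6232 0.2784]
cheek_f [278.8021 178.6525]
cheek_b [306.1249 162.438 ]
basef [284.9038 201.622 ]
```

```bash
python3 - <<'E'
import pickle; from h import *
np.set_printoptions(precision=4,suppress=True)
b,w,t=pickle.load(open("w8.pkl","rb"))
ex=np.array([.995,.0985]);ey=np.array([-.0985,.995]);o=np.array([.607,.1605])
lo=lambda P:np.array([(P[:2]-o)@ex,(P[:2]-o)@ey])
for u,v in((302.9,156.5),(280,170.8)): print("box bottom @.1045",lo(plane(b,u,v,.1045)))
for u,v in((306.4,182),(305.6,164.5)): print("cheek back edge @.082 / .006",lo(plane(b,u,v,.082)),lo(plane(b,u,v,.006)))
print("base corner",lo(plane(b,284.8,201.6,.004)),"end lip top",lo(plane(b,279.4,193.1,.022)),lo(plane(b,269,182.2,.022)))
print("tcp",lo(t))
def P(u,v,s):
    e,d=ray(b,u,v); e2=np.r_[ey,0]; q=e+d*(((t-e)@e2+s)/(d@e2)); return np.array([(q[:2]-t[:2])@ex,q[2]-t[2]])
for s,L in((.021,(271.1,166.8,264.1,109.3)),(-.021,(302,121.8,302.9,156.9)),(-.021,(302.9,156.5,280,170.8))):
    p,q=P(*L[:2],s),P(*L[2:],s); d=q-p; print(p,q,np.degrees(np.arctan2(-d[0],d[1])))
E
```

```text
box bottom @.1045 [ 0.0452 -0.0199]
box bottom @.1045 [-0.0441 -0.0231]
cheek back edge @.082 / .006 [-0.0008 -0.0896] [ 0.0471 -0.0358]
cheek back edge @.082 / .006 [ 0.0445 -0.0334] [0.0966 0.0255]
base corner [-0.0546 -0.0541] end lip top [-0.0552 -0.0296] [-0.0519  0.0266]
tcp [-0.0002 -0.    ]
[-0.0435 -0.1693] [-0.0522  0.0409] 2.366485699745197
[ 0.0397 -0.0205] [ 0.0444 -0.1525] -177.94906802761773
[ 0.0444 -0.1509] [-0.0423 -0.1548] 92.58464291140213
```

Everything agrees: the box bottom is centred over the pocket and the tilt is about 2°. Lowering.

drive_tool:
  steps:
    - [1.5,0,0,0,0.3]
    - [1.5,0,0,0,0.3]
    - [1.5,0,0,0,0.3]
    - [1,0,0,0,0.3]
    - [1,0,0,0,0.3]
    - [1,0,0,0,0.3]

```text
time: 14.1
eef_pos: [0.6069, 0.1605, 0.1822]
tcp_rot: [-0.035, 0.706, 0.035, 0.706]
contact_force: [-0.1, -0.9, -5.1]
opening: 0.483
```

drive_tool:
  steps:
    - [0.7,0,0,0,0.3]
    - [0.7,0,0,0,0.3]
    - [0.4,0,0,0,0.3]
    - [0.2,0,0,0,0.3]
    - [0.2,0,0,0,0.3]

```text
time: 14.6
eef_pos: [0.6081, 0.1606, 0.1634]
tcp_rot: [-0.035, 0.705, 0.035, 0.707]
contact_force: [-0.4, -0.2, 5.8]
opening: 0.489
```

drive_tool:
  steps:
    - [0,0,0,0,0.55]
    - [0,0,0,0,0.65]
    - [0,0,0,0,0.8]
    - [0,0,0,0,0.9]
    - [0,0,0,0,0.9]
    - [0,0,0,0,0.9]
    - [0,0,0,0,0.9]
  force: 20

```text
time: 15.3
eef_pos: [0.6069, 0.1605, 0.1609]
tcp_rot: [-0.035, 0.706, 0.035, 0.706]
contact_force: [0.3, 0.4, -0.3]
opening: 0.9
```

drive_tool:
  steps:
    - [-1,0,0,0,0.9]
    - [-2,0,0,0,0.9]
    - [-3,0,0,0,0.9]
    - [-4,0,0,0,0.9]
    - [-4,0,0,0,0.9]
    - [-2,0,0,0,0.9]
    - [0,0,0,0,0.9]
    - [0,0,0,0,0.9]

```text
time: 16.1
eef_pos: [0.6068, 0.1604, 0.321]
tcp_rot: [-0.035, 0.706, 0.035, 0.706]
contact_force: [0.2, -0.2, -1.0]
opening: 0.899
```

```bash
python3 - <<'E'
from plant import readout, read_camera
import pickle; from h import *
np.set_printoptions(precision=4,suppress=True)
b=read_camera("side"); w=read_camera("wrist"); s=readout.get_state()
print(s["eef_pos"],s["contact_force"],s["opening"],s["time"])
pickle.dump((b,w),open("w9.pkl","wb"))
ex=np.array([.995,.0985]);ey=np.array([-.0985,.995]);o=np.array([.607,.1605])
W=lambda x,y,z:np.r_[o+x*ex+y*ey,z]
lsd=cv2.createLineSegmentDetector()
for n,c,(u0,v0,u1,v1) in(("side",b,(240,60,340,210)),("wrist",w,(180,80,380,400))):
    for k,P in dict(tf_=W(-.046,-.021,.206),tb_=W(.046,-.021,.206),tfp=W(-.046,.021,.206),tbp=W(.046,.021,.206),bf_=W(-.046,-.021,.09),bb_=W(.046,-.021,.09)).items(): print(n,k,proj(c,P))
    G=cv2.cvtColor(c["frame"],cv2.COLOR_RGB2GRAY)
    for L in lsd.detect(G[v0:v1,u0:u1])[0][:,0]:
        L=L+[u0,v0,u0,v0]
        if np.hypot(L[2]-L[0],L[3]-L[1])>18: print("  ",np.round(L,1))
E
```

```text
[0.606  0.1604 0.3185] [ 0.9005 -0.3866 -0.0754] 0.9006258530834881 16.2
side tf_ [277.6254 143.853 ]
side tb_ [303.705  129.6104]
side tfp [268.1772 136.0889]
side tbp [294.0622 122.3752]
side bf_ [279.2127 174.2628]
side bb_ [303.3051 160.14  ]
   [293.8  92.2 280.9  71.2]
   [269.7 164.4 267.7 138.1]
   [277.4 142.9 299.6 131.1]
   [302.6 130.6 302.  165.6]
   [339.3 116.7 304.4  88.1]
   [269.2 183.1 268.6 164.4]
   [306.3  64.4 306.5  85.6]
   [255.2  79.5 253.2  60.5]
   [268.5 136.4 293.6 122.8]
   [307.6  83.5 338.8 108.6]
   [300.3 166.4 279.6 178.5]
   [277.9 170.6 276.7 149.3]
wrist tf_ [255.8707 155.8694]
wrist tb_ [258.1985 254.248 ]
wrist tfp [304.2801 155.7476]
wrist tbp [302.498  254.1524]
wrist bf_ [263.4475 148.7242]
wrist bb_ [264.6461 219.1527]
   [226.8 333.8 283.2 339.4]
   [250.6 142.2 298.1 141.8]
   [356.7 289.4 358.7 249.4]
   [204.7 284.5 188.4 320.1]
   [282.8 338.4 334.3 333.9]
   [354.  347.9 372.1 319.9]
   [188.4 319.7 198.5 335.8]
   [201.6 251.8 204.2 285.7]
   [372.2 319.8 356.4 287.8]
   [306.4 145.6 302.6 251.9]
   [259.9 168.1 261.4 228.1]
   [27
[... 888 characters left out ...]
9.9]
   [350.7 104.6 295.6 100.4]
   [249.4 235.3 219.3 230.9]
   [275.7 105.1 245.5 101.4]
   [254.5 243.8 226.9 240.1]
   [351.9  92.1 378.1  94.3]
   [230.5  98.9 196.9  93.2]
   [345.6 179.7 318.1 177.1]
   [259.4 256.7 284.3 259.7]
   [344.3 307.2 294.4 301.3]
   [223.1  84.3 258.1  88.2]
   [304.4 131.8 331.9 128.4]
   [316.8 203.8 378.2 209. ]
   [301.9 260.4 330.7 263.8]
   [219.4 136.9 189.3 135.2]
   [323.2 195.3 361.9 199.2]
   [318.1 320.6 285.6 318. ]
   [378.1 205.8 349.4 203. ]
   [180.6 204.3 204.4 206.7]
   [245.7 260.2 270.7 262.7]
   [303.1 312.2 283.1 310.7]
   [358.1  89.5 338.2  87.8]
   [221.9 102.9 253.1 105.7]
   [365.7 116.6 331.9 112.8]
   [353.1 184.4 376.8 186.2]
```

The detected top edges match a seated, upright box at z = 0.206 within 1–2 px. One last check of the other objects against the first picture, then hand in.

```bash
python3 - <<'E'
import pickle; from h import *
b,w=pickle.load(open("w9.pkl","rb")); B=pickle.load(open("cams0.pkl","rb"))["side"]
for n,(x0,y0,x1,y1) in dict(dish=(225,225,268,262),bottle=(378,352,422,408),tubes=(168,112,232,165),boxes_ab=(318,178,352,205),boxes_cd=(355,225,405,285)).items():
    T=B["frame"][y0:y1,x0:x1]; S=b["frame"][y0-12:y1+12,x0-12:x1+12]
    r=cv2.matchTemplate(S,T,cv2.TM_CCOEFF_NORMED); _,m,_,p=cv2.minMaxLoc(r); print(n,round(m,3),"shift px",p[0]-12,p[1]-12)
E
```

```text
dish 1.0 shift px 0 0
bottle 1.0 shift px 0 0
tubes 1.0 shift px 0 0
boxes_ab 0.825 shift px 0 -1
boxes_cd 0.955 shift px 0 0
```

```bash
python3 -c "
from plant import sign_off; print(sign_off())"
```

```text
the job is handed in; nothing more can be done
None
```

The middle box stands released in the desk holder, and I handed the job in at about 16 s of the 64 s allowed; `sign_off` gave no verdict.

**What I did:**
- I hooked the box behind its top with shut fingers and tipped it onto the front rail. It leaned at 30°, with about 0 N left on the fingers.
- I gripped its broad sides and lifted it clear of the row.
- Lowering the grip to 20 N did not make it swing upright. I straightened it by pressing its lower back edge against the end of a holder cheek, at about 4 N.
- I then lowered it into the pocket, where it touched down at about 6 N. I opened the gripper and raised it clear.

**Last checks:**
- **Box:** its top edges match a seated, upright box at z = 0.206 m, within 1 px in the side view and about 2 px in the wrist view. It tilted about 2° just before it was set down.
- **Bench items:** the dish, bottle and tube rack show 0 px shift in the side view.
- **Other boxes:** they shifted 0 to 1 px. The image match for boxes a and b was weaker (0.83), which I put down to the missing middle box and changed shadows; I did not check that further.
- **Not usable:** a tilt estimate from the wrist camera did not solve, so I relied on the side view for tilt.

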